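# Swap the fittings kept in the tilt-out bin under the sink

### The arm

A 7-joint arm with a two-finger parallel gripper is mounted at the origin on the work surface. World frame = base frame: x ahead of the robot, y to its left, z up, the work surface at z = 0. Lengths are in m, angles in rad, forces in N, time in s.
With the tool pointing down it reaches from about 0.425 to 0.925 m from the base axis. Payload 6.8 kg.
Tool frame: the origin (TCP) lies on the centre line of the jaws, within the pads' length; the fingertips stand 14 mm ahead of it and the grasp point (between the pads) lies 5 mm behind it (bot.finger_overhang is the distance from the TCP to the fingertips, in m); z points along the fingers, y is the line along which they close (so a half turn about z gives the same grasp; the last joint's range is limited). The gripper opens to 85 mm and grips with 20 to 120 N. Pads are 22 mm wide; open, the fingers measure 114 mm over their backs; the gripper's body (76 mm by 85 mm) begins 54 mm behind the grasp point. The pads swing forward as they close: fully open they stand 13 mm farther back than shut.
Start: joints at [-1.209, 0.477, 0.022, 1.555, -0.011, 1.109, -0.083], TCP at [0.306, 0.602, 0.245] pointing down, gripper open.
Joint ranges: [-2.96, 2.96], [-0.34, 2.1], [-1.41, 1.46], [0.24, 2.44], [-1.37, 4.51], [0.17, 1.92], [-2.96, 2.96]. Speed limits (rad/s): [2.39, 2.39, 3.14, 3.14, 3.14, 3.14, 3.14].

### API

Orientations are given as a unit quaternion [w, x, y, z].
In Python, from station import bot gives the robot as it stands.
- The arm moves only by the shell command python3 -m inch 'ROWS' [OPENING] [FORCE]. ROWS is JSON, a list of rows, each a list of 4 numbers: the shift along the tool's x, y, z in m, then the turn about the tool's z in degrees. A call has 1 to 12 rows; each row shifts and turns the commanded pose from where the row before left it, along the tool's axes as they then stand; what a row does not reach is not made up. A row lasts 1/10 s, in which the tool goes at most 50 mm and 8.59 degrees, less where a joint would pass 70% of its speed; a pose out of reach is approached as far as the arm can. A call is refused whole if a number of a shift passes 0.05 or a number of a turn 8.59, either way. A call with a gripper value outside its range is refused whole. OPENING is the finger opening in m, from 0 to 0.0854, set as the call begins (- or left out, the last holds). The fingers move at their own pace and stop on an object; FORCE is the grip in N (left out, the last holds). Time passes only in rows, so rows that do not move let the fingers close. It gives the time, the measured TCP pose, the force, the opening and the grip force at its end, in the units of the state.
- bot.get_obs(): the state, without advancing time (a new reading comes with each control period).
- bot.read_camera(name): name is "scene" or "top"; returns a dict with "color" (420x560x3 uint8, red, green, blue), "mtx" (3x3 intrinsics, pixels), "dist_coeffs" ([k1, k2, p1, p2, k3] as OpenCV has them; the pictures are not rectified), "world_from_camera" (4x4, takes a point from camera to world coordinates). Camera axes: x right, y up, looking along -z (the intrinsics and any distortion apply to the point x, -y, -z); pixel columns grow to the right and rows downward; lengths in m; the calibration is good to about 2 mm. A picture is of the moment at which its call begins. There is no depth.
- bot.hand_in(): hands the job in; it is judged then, once.
The state is a dict: "t": time; "q": joint angles; "joint_vel": joint speeds; "joint_torque": joint torques, N m; "eef_pos": TCP position; "tool_rot": TCP orientation; "contact_force": force on the tool from outside, world axes, zero at the start; "torque": the same for the moment, N m; "gripper_width": opening from 0.0 (shut) to 1.0 (fully open); "grasp_force": force on a finger pad.
Only numpy, scipy, OpenCV 4.12 (cv2) and the standard library are available. Lean on these libraries where they do the work, as an engineer would, in place of code of your own. Each camera call takes 0.05 s, during which the arm holds its last target. There are 200 camera calls.

### The job

The sink's waste is being refitted in brass: tilt the bin of the white unit forward until it rests fully open, move every brass coupling from it into the steel drip tray, and put every white plastic cap nut lying on or near the rubber mat away in the bin. Then swing the bin back and ease it fully shut by hand, never letting its spring snap it closed. Leave the wrench, the soap dish and the orange bottle where they are.

Things in the scene. Friction and masses are not known exactly. Their poses are not given: they have to be found in the camera images.
- bin (a joint): tilt of the bin on its bottom hinge, rad: 0 shut, 0.80 open on its stop, growing as its top comes forward (to the robot). Below about 0.35 a spring pulls it shut (3 to 4 N at the grip edge; let go, it snaps home within half a second); beyond about 0.45 its weight carries it to the stop and keeps it there (some 3 N at the grip edge lift it again). Parts inside slide or tumble into its trough as it opens.
- unit: white carcass holding the bin, fixed: 430 mm wide (y), 200 high, from its origin 200 mm back along x. Origin below the middle of the hinge line, 4 mm above the table; x away from the robot, y along the hinge, z up. Its top board covers only the rear 90 mm; above the front 110 mm it is open. Fully open, the bin reaches 165 mm in front of the hinge.
- bin_hinge (a point): middle of the hinge line, 24 mm above the table, with axes that tilt with the bin: y along the hinge, z up the front panel's inner face, x from the panel into the bin (shut: x, y, z as the unit's; open: z leans 0.80 rad to the robot). Front panel 8 mm thick (x -8 to 0), 392 mm wide, up to z 198. Inside: 360 mm wide (y -180 to 180), floor z 0 from x 34 to 130, then a back rising to x 170, z 45.
- bin_trough (a point): middle of the bin's chamfered lower front corner, a flat strip from x 0, z 34 to x 34, z 0 (mm, hinge axes). Open, it lies level, 48 mm wide and 48 mm above the table, between the panel and the floor, which slope up from it at about 45 degrees; the back then stands upright 86 mm behind the hinge, its top 175 mm above the table, and the side walls (4 mm thick) reach about as high. Axes as bin_hinge.
- bin_lip (a point): middle of the bin's rolled aluminium grip edge, a round bar 16 mm in diameter along the top of the front panel (374 mm long, along the hinge's y), at (-4, 0, 205) mm in the bin_hinge axes: 229 mm above the table when shut. There is free room in front of and behind it to pinch it from above. Axes as bin_hinge. The 8 mm panel continues straight below the bar.
- driptray: stainless steel drip tray, open shallow box 190 (x) by 130 (y) by 22 mm high, walls and floor 3 mm, 0.5 kg, loose; origin at the centre of its underside, z up. On the left or the right of the bin.
- mat: flat black rubber mat 200 (x) by 160 (y) by 3 mm, fixed, on the side opposite to the drip tray; origin at the centre of its underside, 4 mm above the table. The cap nuts start standing on it.
- coupling0_c (a point): centre of a brass compression coupling: a hexagonal bar 46 mm long along its own y axis, 30 mm across flats (35 mm across corners), about 0.14 kg. Starts lying on its flats inside the shut bin, along the hinge within about 0.1 rad, some 90 mm from its neighbours. Two or three of the three are present.
- coupling1_c (a point): centre of a brass compression coupling: a hexagonal bar 46 mm long along its own y axis, 30 mm across flats (35 mm across corners), about 0.14 kg. Starts lying on its flats inside the shut bin, along the hinge within about 0.1 rad, some 90 mm from its neighbours. Two or three of the three are present.
- coupling2_c (a point): centre of a brass compression coupling: a hexagonal bar 46 mm long along its own y axis, 30 mm across flats (35 mm across corners), about 0.14 kg. Starts lying on its flats inside the shut bin, along the hinge within about 0.1 rad, some 90 mm from its neighbours. Two or three of the three are present.
- cap0_c (a point): centre of a white plastic trap cap nut: a ribbed solid disc 42 mm in diameter (across its own x, y) and 24 mm high (own z), about 35 g. Starts flat on the rubber mat, top face 31 mm above the table, in a row along the mat's x axis, about 62 mm apart. Two or three of the three are present.
- cap1_c (a point): centre of a white plastic trap cap nut: a ribbed solid disc 42 mm in diameter (across its own x, y) and 24 mm high (own z), about 35 g. Starts flat on the rubber mat, top face 31 mm above the table, in a row along the mat's x axis, about 62 mm apart. Two or three of the three are present.
- cap2_c (a point): centre of a white plastic trap cap nut: a ribbed solid disc 42 mm in diameter (across its own x, y) and 24 mm high (own z), about 35 g. Starts flat on the rubber mat, top face 31 mm above the table, in a row along the mat's x axis, about 62 mm apart. Two or three of the three are present.
- wrench: stainless pipe wrench about 235 mm long, 20 mm thick, lying in front of the bin; bystander. Origin about the middle of its length, underside.
- soapdish: white ceramic soap dish 130 by 90 by 22 mm with a bar of soap in it (top 36 mm above the table); bystander. Origin at the centre of its underside.
- bottle: capped orange plastic bottle, 68 mm in diameter, 200 mm tall, standing beside the unit; bystander. Origin at the centre of its underside.
Things that resemble listed ones, but are neither listed nor needed, are in the scene too. What is shaped like the part that bears cap1_c but turquoise is not meant.

How it is judged:
On the way, in this order (a step that is already met when the one before it is completed fails the run):
1. the bin is tilted forward until it rests fully open (value of joint bin above 0.72 rad), for 0.3 s.
2. with the bin open, every coupling is in the drip tray and every cap nut is in the bin (value of joint bin above 0.6 rad and x of coupling0_c in the frame of driptray between -0.092 and 0.092 m and y of coupling0_c in the frame of driptray between -0.062 and 0.062 m and z of coupling0_c in the frame of driptray between 0 and 0.055 m and x of coupling1_c in the frame of driptray between -0.092 and 0.092 m and y of coupling1_c in the frame of driptray between -0.062 and 0.062 m and z of coupling1_c in the frame of driptray between 0 and 0.055 m and x of coupling2_c in the frame of driptray between -0.092 and 0.092 m and y of coupling2_c in the frame of driptray between -0.062 and 0.062 m and z of coupling2_c in the frame of driptray between 0 and 0.055 m and x of cap0_c in the frame of bin_hinge between -0.005 and 0.17 m and y of cap0_c in the frame of bin_hinge between -0.185 and 0.185 m and z of cap0_c in the frame of bin_hinge between -0.002 and 0.11 m and x of cap1_c in the frame of bin_hinge between -0.005 and 0.17 m and y of cap1_c in the frame of bin_hinge between -0.185 and 0.185 m and z of cap1_c in the frame of bin_hinge between -0.002 and 0.11 m and x of cap2_c in the frame of bin_hinge between -0.005 and 0.17 m and y of cap2_c in the frame of bin_hinge between -0.185 and 0.185 m and z of cap2_c in the frame of bin_hinge between -0.002 and 0.11 m), for 0.3 s.
3. the bin is fully shut again (value of joint bin below 0.03 rad), for 0.3 s.
At the end, for the whole second after the job is handed in: The bin is shut (within 0.03 rad), every coupling present lies inside the drip tray (its centre within the walls and less than 55 mm above the tray's underside), every cap nut present is inside the bin, and the drip tray stands level (value of joint bin below 0.03 rad and x of coupling0_c in the frame of driptray between -0.092 and 0.092 m and y of coupling0_c in the frame of driptray between -0.062 and 0.062 m and z of coupling0_c in the frame of driptray between 0 and 0.055 m and x of coupling1_c in the frame of driptray between -0.092 and 0.092 m and y of coupling1_c in the frame of driptray between -0.062 and 0.062 m and z of coupling1_c in the frame of driptray between 0 and 0.055 m and x of coupling2_c in the frame of driptray between -0.092 and 0.092 m and y of coupling2_c in the frame of driptray between -0.062 and 0.062 m and z of coupling2_c in the frame of driptray between 0 and 0.055 m and x of cap0_c in the frame of bin_hinge between -0.005 and 0.17 m and y of cap0_c in the frame of bin_hinge between -0.185 and 0.185 m and z of cap0_c in the frame of bin_hinge between -0.002 and 0.11 m and x of cap1_c in the frame of bin_hinge between -0.005 and 0.17 m and y of cap1_c in the frame of bin_hinge between -0.185 and 0.185 m and z of cap1_c in the frame of bin_hinge between -0.002 and 0.11 m and x of cap2_c in the frame of bin_hinge between -0.005 and 0.17 m and y of cap2_c in the frame of bin_hinge between -0.185 and 0.185 m and z of cap2_c in the frame of bin_hinge between -0.002 and 0.11 m and angle between driptray's own z axis and vertical below 0.1 rad); the robot touches nothing.
It fails at once if the bin snaps towards shut: its front swings home faster than 1.2 rad/s (about 0.25 m/s at the grip edge) (velocity of joint bin below -1.2 rad/s and value of joint bin below 0.5 rad).
It fails at once if a bystander (wrench, soap dish, bottle) is shoved more than 5 cm, or the bottle is knocked over (distance of any of wrench, soapdish, bottle from where it was at the start of the episode above 0.05 m or angle between bottle's own z axis and vertical above 0.5 rad).
Of coupling0, coupling1, coupling2 only 2 to 3 are there at a start; the rules pass over those that are not, and their reading is None.
Of cap0, cap1, cap2 only 2 to 3 are there at a start; the rules pass over those that are not, and their reading is None.
At some moment in a run one of cap0, cap1, cap2 may be knocked a few centimetres aside while the robot is not near it.
It also fails if it takes over 210 s, if anything falls off the work surface, if the arm or the gripper's body presses on something with over 40 N, if the wrist force passes 120 N, or if a joint passes its speed limit or range.

## Working session

There is one attempt and no reset: what is moved stays moved. The work goes in short steps, Python scripts to look and compute and a shell command to move; the robot and the scene stay as the last step left them, time stands still between calls to the robot, and variables do not carry over. Pictures are saved under pics/ and viewed, at most 14 in all, crops included, and the job is handed in when it is done.

```bash
ls; mkdir -p pics; cat > h.py <<'E'
import numpy as np, cv2
from station import bot
def snap(n,save=None):
    c=bot.read_camera(n)
    if save: cv2.imwrite('pics/'+save,c['color'][:,:,::-1])
    return c
def ray(c,uv):
    p=cv2.undistortPoints(np.array([[uv]],float),np.array(c['mtx'],float),np.array(c['dist_coeffs'],float))[0,0]
    T=np.array(c['world_from_camera']); d=T[:3,:3]@np.array([p[0],-p[1],-1]); return T[:3,3],d
def onz(c,uv,z):
    o,d=ray(c,uv); return o+d*(z-o[2])/d[2]
def tri(c1,u1,c2,u2):
    o1,d1=ray(c1,u1);o2,d2=ray(c2,u2)
    A=np.stack([d1,-d2],1); s=np.linalg.lstsq(A,o2-o1,rcond=None)[0]
    a=o1+d1*s[0]; b=o2+d2*s[1]; return (a+b)/2,np.linalg.norm(a-b)
def proj(c,p):
    T=np.linalg.inv(np.array(c['world_from_camera'])); q=T[:3,:3]@np.array(p)+T[:3,3]
    q=np.array([q[0],-q[1],-q[2]])
    return cv2.projectPoints(q.reshape(1,1,3),np.zeros(3),np.zeros(3),np.array(c['mtx'],float),np.array(c['dist_coeffs'],float))[0][0,0]
E
python3 - <<'E'
from h import *
np.set_printoptions(precision=3,suppress=True)
a=snap('scene','s0.png');b=snap('top','t0.png')
for c in(a,b):print(np.array(c['world_from_camera']),c['mtx'],c['dist_coeffs'])
print(bot.get_obs())
im=np.hstack([a['color'],b['color']])
E
```

```text
pics
[[ 0.811 -0.516  0.277  0.904]
 [ 0.585  0.706 -0.398 -0.577]
 [ 0.009  0.485  0.875  1.406]
 [ 0.     0.     0.     1.   ]] [[515.467   0.    284.695]
 [  0.    515.467 209.192]
 [  0.      0.      1.   ]] [-0.018  0.     0.     0.     0.   ]
[[ 0.016  0.997 -0.072  0.401]
 [-1.     0.014 -0.026 -0.02 ]
 [-0.025  0.072  0.997  1.319]
 [ 0.     0.     0.     1.   ]] [[445.284   0.    283.088]
 [  0.    445.284 206.657]
 [  0.      0.      1.   ]] [-0.06  0.    0.    0.    0.  ]
{'t': 0.1, 'q': array([-1.209,  0.478,  0.022,  1.556, -0.012,  1.109, -0.083]), 'joint_vel': array([ 0.003, -0.002, -0.001, -0.   ,  0.001,  0.001, -0.001]), 'joint_torque': array([  0.005, -59.775,   1.614, -28.195,   0.013,   0.005,  -0.   ]), 'eef_pos': array([0.305, 0.601, 0.244]), 'tool_rot': array([-0.   ,  0.233,  0.973, -0.001]), 'contact_force': array([-0.247, -0.411, -0.177]), 'torque': array([ 0.001,  0.027, -0.005]), 'grasp_force': 0.0, 'gripper_width': 0.9998968475143543}
```

View pics/s0.png

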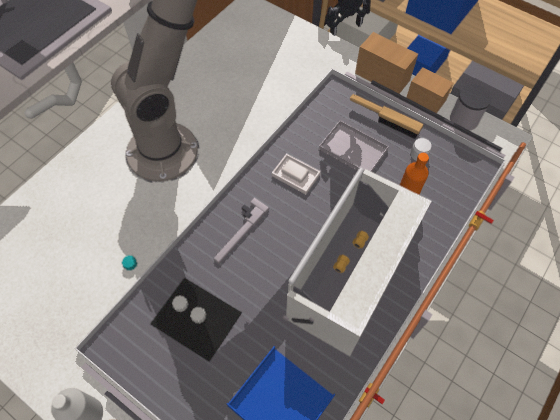

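View pics/t0.png

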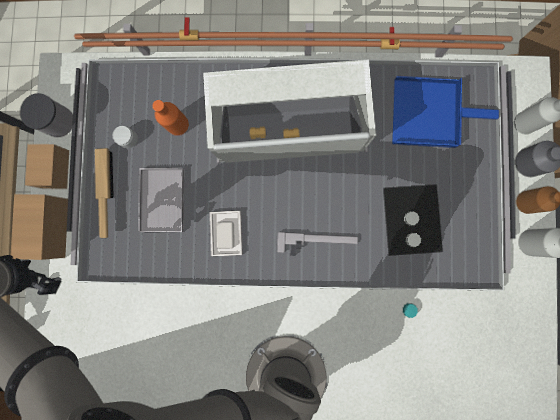

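The scene view shows two brass couplings in the bin (361,240) and (342,263), two white caps on the mat (180,303) and (198,315), the tray at (353,148), the dish at (297,173) and the wrench at (242,232). In the top view the couplings are at (257,132) and (290,133), the caps at (411,218) and (414,240), and the tray at (161,198).

The turquoise disc at top (410,310) and the white can at (122,136) are lookalikes. I'll confirm with enlarged crops.

```bash
python3 - <<'E'
from h import *
a=cv2.imread('pics/s0.png');b=cv2.imread('pics/t0.png')
A=cv2.resize(b[50:170,195:385],None,fx=4,fy=4,interpolation=2)
B=cv2.resize(a[160:360,280:440],None,fx=3,fy=3,interpolation=2)
cv2.imwrite('pics/c1.png',A);cv2.imwrite('pics/c2.png',B)
C=np.hstack([cv2.resize(b[180:320,380:450],None,fx=4,fy=4,interpolation=2),cv2.resize(a[250:370,120:250],(480,560//1),interpolation=2)])
cv2.imwrite('pics/c3.png',C)
E
```

```text
(no output)
```

View pics/c1.png

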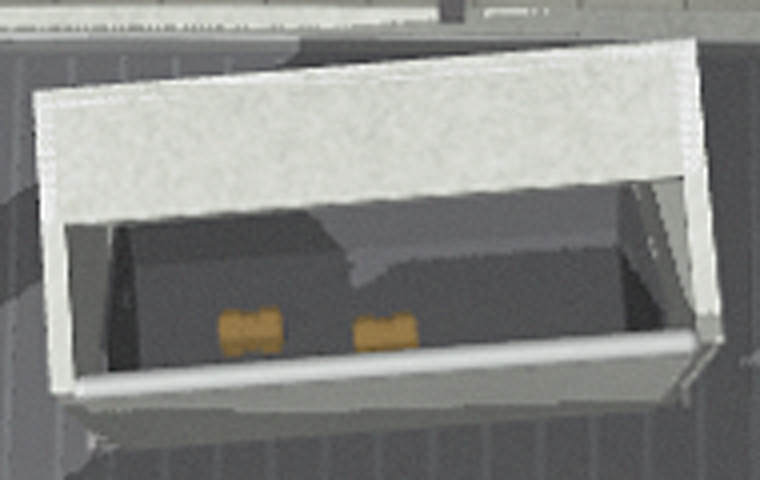

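View pics/c2.png

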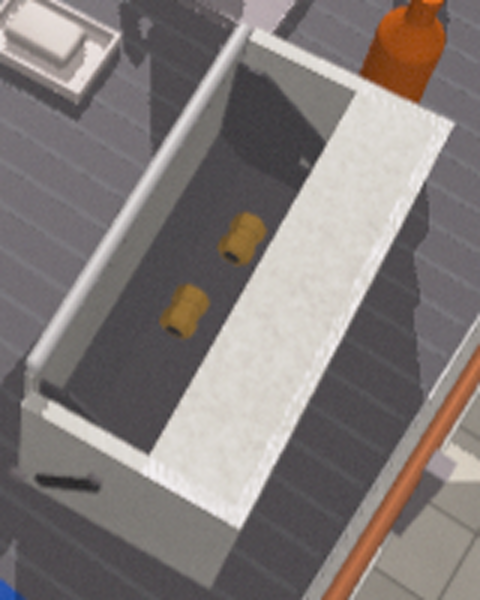

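View pics/c3.png

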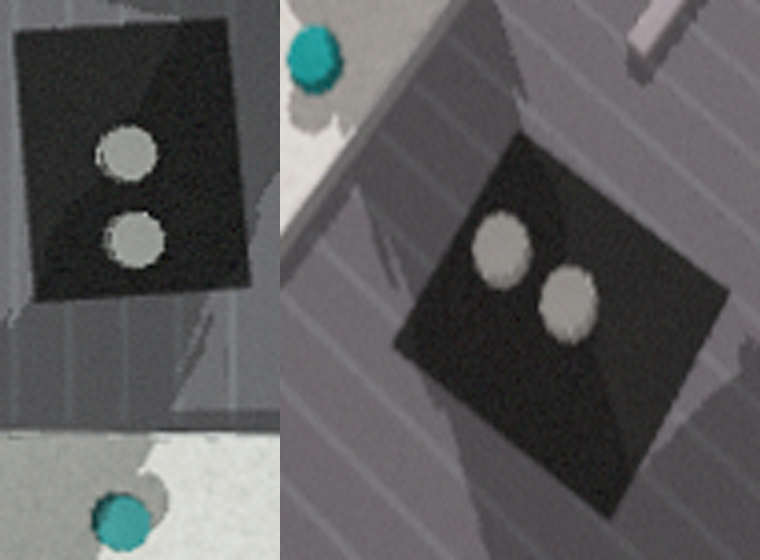

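The crops show exactly two brass couplings and two white caps. The turquoise disc lies off the mat and isn't wanted. The bar's ends are at top (213.7,146.5) and (368.2,135.7), and at scene (362.3,171) and (291.7,281.7).

```bash
cat >> h.py <<'E'
def blobs(c,lo,hi,amin,roi=None):
    h=cv2.cvtColor(c['color'],cv2.COLOR_RGB2HSV); m=cv2.inRange(h,np.array(lo),np.array(hi))
    if roi is not None:
        k=np.zeros_like(m);x0,y0,x1,y1=roi;k[y0:y1,x0:x1]=1;m*=k
    n,l,s,ce=cv2.connectedComponentsWithStats(m)
    out=[]
    for i in range(1,n):
        if s[i,4]>=amin: out.append((ce[i],s[i,4],cv2.minAreaRect(np.argwhere(l==i)[:,::-1].astype(np.float32))))
    return out
E
python3 - <<'E'
from h import *
np.set_printoptions(precision=4,suppress=True)
a=snap('scene');b=snap('top')
L,e1=tri(b,(213.7,146.5),a,(362.3,171));R,e2=tri(b,(368.2,135.7),a,(291.7,281.7))
print('lip',L,e1,R,e2,np.linalg.norm(L-R),(L+R)/2,np.degrees(np.arctan2(*(L-R)[[0,1]])))
print(onz(b,(213.7,146.5),.233),onz(b,(368.2,135.7),.233))
cb=blobs(b,(0,0,120),(180,50,255),40,(386,188,440,252));ca=blobs(a,(0,0,120),(180,50,255),40,(155,285,238,355))
print(cb,ca)
for p,q in zip(sorted(cb,key=lambda t:t[0][1]),sorted(ca,key=lambda t:-t[0][0])): print('cap',tri(b,p[0],a,q[0]),onz(b,p[0],.028))
db=blobs(b,(8,110,60),(30,255,255),30,(215,105,370,145));da=blobs(a,(8,110,60),(30,255,255),30,(320,225,372,285))
print([x[:2] for x in db],[x[:2] for x in da])
for p,q in zip(sorted(db,key=lambda t:t[0][0]),sorted(da,key=lambda t:-t[0][0])): print('coup',tri(b,p[0],a,q[0]))
# tray corners (top)
for uv in [(142,167),(183,168),(182,232),(140,231)]: print('tray',onz(b,uv,.026))
for uv in [(278,240),(357,240),(295,232),(212,212),(240,210),(242,254),(212,255)]: print('wr/dish',onz(b,uv,.022))
print('bottle',onz(b,(180,130),.0),onz(b,(158,105),.2))
E
```

```text
lip [0.6301 0.1857 0.2195] 0.0009613409870330293 [ 0.6609 -0.1978  0.2324] 0.006575463819148862 0.38486523051481963 [ 0.6455 -0.0061  0.226 ] -4.593907993962761
[0.627  0.1828 0.233 ] [ 0.6583 -0.1998  0.233 ]
[(array([411.5034, 217.8138]), np.int32(145), ((411.0, 218.0), (12.0, 14.0), 90.0)), (array([413.7413, 239.4196]), np.int32(143), ((413.50006103515625, 239.50003051757812), (12.727920532226562, 12.727922439575195), 45.0))] [(array([179.1118, 302.7895]), np.int32(152), ((179.3000030517578, 302.60003662109375), (12.969193458557129, 13.416407585144043), 63.43495178222656)), (array([197.5871, 314.0839]), np.int32(155), ((197.5, 314.5), (13.0, 13.0), 90.0))]
cap (array([ 0.4674, -0.3586,  0.0298]), np.float64(0.0010031432113594017)) [ 0.4671 -0.3595  0.028 ]
cap (array([ 0.4053, -0.3645,  0.0308]), np.float64(0.001440020007836763)) [ 0.4047 -0.3657  0.028 ]
[(array([257.3333, 132.3133]), np.int32(150)), (array([290.8512, 132.9256]), np.int32(121))] [(array([360.6446, 238.6506]), np.int32(166)), (array([341.3333, 262.9266]), np.int32(177))]
coup (array([0.7099, 0.092 , 0.0458]), np.float64(0.002585944474305411))
coup (array([ 0.7072, -0.0065,  0.0493]), np.float64(2.3970738374477096e-05))
tray [0.6067 0.4348 0.026 ]
tray [0.6048 0.3111 0.026 ]
tray [0.4158 0.3079 0.026 ]
tray [0.4166 0.4332 0.026 ]
wr/dish [0.3973 0.0265 0.022 ]
wr/dish [ 0.4008 -0.2026  0.022 ]
wr/dish [ 0.4213 -0.0225  0.022 ]
wr/dish [0.476  0.2217 0.022 ]
wr/dish [0.4831 0.1393 0.022 ]
wr/dish [0.3549 0.1306 0.022 ]
wr/dish [0.3504 0.2184 0.022 ]
bottle [0.7256 0.3312 0.    ] [0.7424 0.3385 0.2   ]
```

```bash
cat >> h.py <<'E'
def plan(tgt,yaw=None):
    "remaining shift in tool axes to a world TCP target, and turn about tool z (deg) to a yaw of tool x"
    o=bot.get_obs(); w,x,y,z=o['tool_rot']
    from scipy.spatial.transform import Rotation as R
    M=R.from_quat([x,y,z,w]).as_matrix(); a=np.degrees(np.arctan2(M[1,0],M[0,0]))
    print('t%.1f'%o['t'],'tcp',np.round(o['eef_pos'],4),'yaw %.2f'%a,'tilt %.3f'%M[2,2],'F',np.round(o['contact_force'],1),'w %.4f'%(o['gripper_width']*.0854),'g %.1f'%o['grasp_force'])
    print('shift mm',np.round(M.T@(np.array(tgt)-o['eef_pos'])*1000,1), '' if yaw is None else 'turn %.2f'%((a-yaw+180)%360-180))
E
python3 -m inch '[[0,0,-0.012,8.35],[0,0,-0.012,8.35],[0,0,-0.012,8.35],[0,0,-0.012,8.35],[0,0,-0.012,8.35],[0,0,-0.012,8.35],[0,0,-0.012,8.35],[0,0,0,0]]' 0.04
python3 -c "
from h import *
plan([0.6435,-0.007,0.33],94.6);print(bot.get_obs()['q'])"
```

```text
t: 1.0
eef_pos: [0.3058, 0.6026, 0.331]
tool_rot: [-0.0, 0.678, 0.735, 0.001]
contact_force: [0.1, 0.2, 0.5]
gripper_width: 0.465
grasp_force: 0.0
t1.0 tcp [0.3058 0.6026 0.331 ] yaw 94.57 tilt -1.000 F [0.1 0.2 0.5] w 0.0397 g 0.0
shift mm [-6.346e+02  2.881e+02 -2.000e-01] turn -0.03
[-1.36452163  0.42259053  0.24596213  1.46272027 -0.10479721  1.26627976
 -1.02850519]
```

```bash
python3 -m inch '[[-0.02,0.01,0,0],[-0.03,0.014,0,0],[-0.03,0.014,0,0],[-0.03,0.014,0,0],[-0.03,0.014,0,0],[-0.03,0.014,0,0],[-0.03,0.014,0,0],[-0.03,0.014,0,0],[-0.03,0.014,0,0],[-0.03,0.014,0,0],[-0.03,0.014,0,0]]' 0.04 && python3 -m inch '[[-0.03,0.014,0,0],[-0.03,0.014,0,0],[-0.03,0.014,0,0],[-0.03,0.014,0,0],[-0.03,0.014,0,0],[-0.03,0.014,0,0],[-0.03,0.014,0,0],[-0.03,0.014,0,0],[-0.03,0.014,0,0],[-0.03,0.014,0,0],[-0.014,-0.002,0,0],[0,0,0,0]]'
python3 -c "
from h import *
plan([0.6435,-0.007,0.28],94.6);print(bot.get_obs()['q']);snap('scene','s1.png');b=snap('top')
im=cv2.resize(b['color'][60:240,180:390,::-1],None,fx=3,fy=3,interpolation=2);cv2.imwrite('pics/t1.png',im)"
```

```text
t: 2.1
eef_pos: [0.4811, 0.2936, 0.3286]
tool_rot: [-0.0, 0.676, 0.737, -0.0]
contact_force: [-0.1, -0.3, -0.0]
gripper_width: 0.466
grasp_force: 0.0
t: 3.3
eef_pos: [0.6432, -0.0099, 0.3286]
tool_rot: [-0.0, 0.679, 0.734, -0.001]
contact_force: [-0.0, 0.1, 0.4]
gripper_width: 0.467
grasp_force: 0.0
t3.3 tcp [ 0.6432 -0.0099  0.3286] yaw 94.52 tilt -1.000 F [-0.   0.1  0.4] w 0.0399 g 0.0
shift mm [ 2.9  0.6 48.5] turn -0.08
[-0.46573773  0.39370946  0.53178057  1.56103192 -0.20528044  1.24461182
  0.17768778]
```

View pics/s1.png

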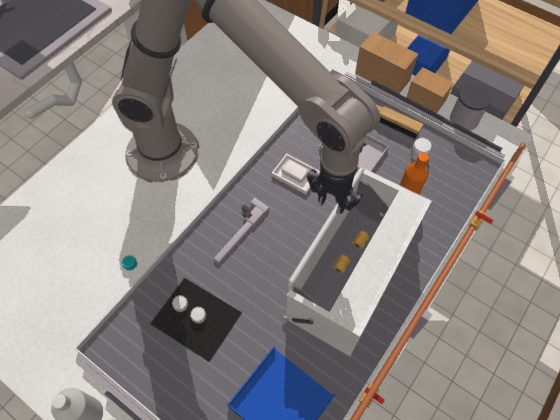

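The gripper hangs centred over the bar at about (345,195) in the scene view. Next I lower it astride the bar.

```bash
python3 -m inch '[[0.003,0.0005,0.015,0],[0,0,0.02,0],[0,0,0.02,0],[0,0,0.02,0],[0,0,0.01,0],[0,0,0.009,0],[0,0,0,0]]' 0.04 && python3 -m inch '[[0,-0.006,0,0],[0,-0.006,0,0],[0,-0.007,0,0],[0,-0.01,0,0],[0,-0.01,0.001,0],[0,-0.01,0.001,0],[0,-0.01,0.002,0],[0,-0.01,0.003,0],[0,0,0,0]]'
python3 -c "
from h import *
plan([0.6435,-0.007,0.28],94.6)"
```

```text
t: 4.1
eef_pos: [0.6435, -0.0028, 0.2341]
tool_rot: [-0.001, 0.677, 0.736, -0.001]
contact_force: [0.6, 0.1, 0.8]
gripper_width: 0.466
grasp_force: 0.0
t: 5.0
eef_pos: [0.5729, -0.0094, 0.2276]
tool_rot: [-0.001, 0.678, 0.735, -0.001]
contact_force: [2.1, -0.7, 1.6]
gripper_width: 0.467
grasp_force: 0.7
t5.0 tcp [ 0.5729 -0.0094  0.2276] yaw 94.61 tilt -1.000 F [ 2.1 -0.7  1.6] w 0.0399 g 0.7
shift mm [ -3.2  70.4 -52.7] turn 0.01
```

```bash
python3 -m inch '[[0,-0.008,0.003,0],[0,-0.008,0.003,0],[0,-0.008,0.004,0],[0,-0.008,0.004,0],[0,-0.008,0.005,0],[0,-0.008,0.006,0],[0,-0.008,0.006,0],[0,-0.008,0.007,0],[0,-0.008,0.006,0],[0,-0.008,0.005,0],[0,0,0.002,0],[0,0,0,0]]'
python3 -c "
from h import *
plan([0.6435,-0.007,0.28],94.6)
b=snap('top');a=snap('scene')
im=np.hstack([cv2.resize(b['color'][60:240,180:390,::-1],(400,343)),cv2.resize(a['color'][150:360,220:440,::-1],(400,382))[:343]]);cv2.imwrite('pics/t2.png',im)"
```

```text
t: 6.2
eef_pos: [0.4955, -0.0158, 0.1771]
tool_rot: [-0.0, 0.678, 0.735, -0.0]
contact_force: [0.1, 0.2, 0.8]
gripper_width: 0.469
grasp_force: 0.0
t6.2 tcp [ 0.4955 -0.0158  0.1771] yaw 94.63 tilt -1.000 F [0.1 0.2 0.8] w 0.0401 g 0.0
shift mm [  -3.2  148.2 -102.9] turn 0.03
```

View pics/t2.png

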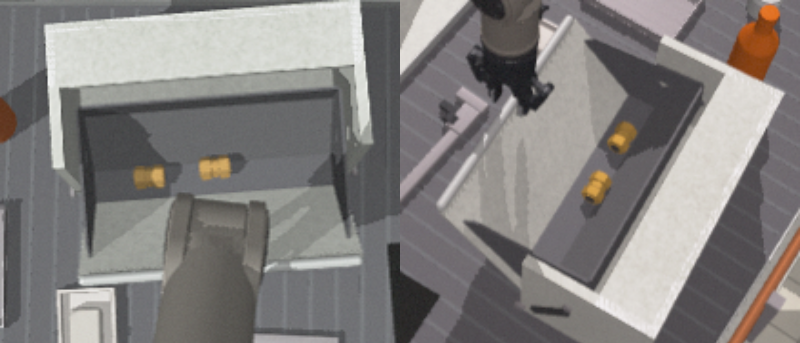

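The bin stands open and both couplings have slid toward the trough. I lift clear and measure.

```bash
python3 -m inch '[[0,0,-0.015,0],[0,0,-0.03,0],[0,0,-0.03,0],[0,0,-0.03,0],[0,0,-0.03,0],[-0.03,0,-0.02,0],[-0.03,0,0,0],[-0.03,0,0,0],[-0.03,0,0,0],[-0.03,0,0,0],[-0.02,0,0,0],[0,0,0,0]]' 0.06
cat > m.py <<'E'
from h import *
np.set_printoptions(precision=4,suppress=True)
a=snap('scene');b=snap('top')
db=sorted(blobs(b,(8,110,60),(30,255,255),30,(205,90,370,175)),key=lambda t:t[0][0]);da=sorted(blobs(a,(8,110,60),(30,255,255),30,(300,215,400,315)),key=lambda t:-t[0][0])
for x in db+da: print(np.round(x[0],1),x[1],[np.round(v,1) for v in x[2]])
for p,q in zip(db,da): print('coup',tri(b,p[0],a,q[0]),'top@.063',onz(b,p[0],.068))
im=np.hstack([cv2.resize(b['color'][80:200,200:380,::-1],(450,300),interpolation=2),cv2.resize(a['color'][180:330,280:430,::-1],(300,300))]);cv2.imwrite('pics/t3.png',im)
plan([.66,0,.3],4.6); print(bot.get_obs()['q'])
E
python3 m.py
```

```text
t: 7.5
eef_pos: [0.5091, -0.1887, 0.3328]
tool_rot: [0.001, 0.68, 0.733, -0.0]
contact_force: [0.3, -0.1, -0.7]
gripper_width: 0.704
grasp_force: 0.0
[257.9 152.5] 157 [array([257.5, 152.5]), array([11., 15.]), np.float64(90.0)]
[292.3 147.6] 158 [array([292.4, 147.5]), array([10.4, 15.5]), np.float64(83.7)]
[342.  224.7] 165 [array([341.9, 224.7]), array([11.7, 16. ]), np.float64(29.7)]
[328.  252.2] 174 [array([328.2, 252.2]), array([11.7, 16.4]), np.float64(29.7)]
coup (array([0.6456, 0.0869, 0.0696]), np.float64(0.0018786016631677307)) top@.063 [0.6452 0.0864 0.068 ]
coup (array([ 0.6609, -0.0107,  0.0701]), np.float64(0.00238858337189763)) top@.063 [ 0.6604 -0.0115  0.068 ]
t7.6 tcp [ 0.5095 -0.1851  0.3324] yaw 94.59 tilt -1.000 F [0.4 0.1 0.1] w 0.0600 g 0.0
shift mm [172.5 164.8  32.4] turn 89.99
[-0.3375  0.2018  0.6763  1.7985 -0.1358  1.1881  0.46  ]
```

View pics/t3.png

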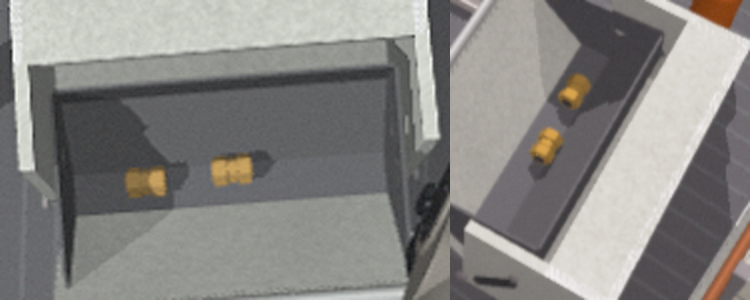

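Both couplings lie in the trough along the hinge, at top (258,152.5) and (292,147.5). I'll grasp them along their length with the jaws closing along the hinge.

```bash
python3 -m inch '[[0,0,0,-8.18],[0,0,0,-8.18],[0,0,0,-8.18],[0,0,0,-8.18],[0,0,0,-8.18],[0,0,0,-8.18],[0,0,0,-8.18],[0,0,0,-8.18],[0,0,0,-8.18],[0,0,0,-8.18],[0,0,0,-8.18],[0,0,0,0]]' 0.064 && python3 -m inch '[[-0.0175,0.029,0,0],[-0.0175,0.029,0,0],[-0.0175,0.029,0,0],[-0.0175,0.029,0,0],[-0.0175,0.029,0,0],[-0.0175,0.029,0,0],[-0.0175,0.029,0,0],[-0.0175,0.029,0,0],[-0.0175,0.029,0,0],[0,0,0,0],[0,0,0,0]]'
python3 -c "
from h import *
plan([0.645,0.087,0.1],184.6);print(bot.get_obs()['q'])"
```

```text
t: 8.8
eef_pos: [0.5097, -0.1836, 0.3324]
tool_rot: [0.0, -0.042, 0.999, 0.0]
contact_force: [1.1, -0.3, -0.6]
gripper_width: 0.748
grasp_force: 0.0
t: 9.9
eef_pos: [0.645, 0.0895, 0.3318]
tool_rot: [-0.0, -0.04, 0.999, -0.0]
contact_force: [-0.4, 0.2, -0.5]
gripper_width: 0.744
grasp_force: 0.0
t9.9 tcp [0.645  0.0895 0.3318] yaw -175.38 tilt -1.000 F [-0.4  0.2 -0.5] w 0.0635 g 0.0
shift mm [  0.   -2.5 231.8] turn 0.02
[-0.46804468  0.38432151  0.32469432  1.52650112 -0.12622577  1.25241304
  1.52562373]
```

```bash
python3 -m inch '[[0,-0.0025,0.02,0],[0,0,0.035,0],[0,0,0.035,0],[0,0,0.035,0],[0,0,0.035,0],[0,0,0.035,0],[0,0,0.03,0],[0,0,0.02,0],[0,0,0.015,0],[0,0,0.005,0],[0,0,0,0]]' 0.064 && python3 -m inch '[[0,0,0,0],[0,0,0,0],[0,0,0,0],[0,0,0,0],[0,0,0,0],[0,0,0,0],[0,0,0,0],[0,0,0,0]]' 0.03 50 
python3 -c "
from h import *
plan([0.645,0.087,0.3],184.6)"
```

```text
t: 11.0
eef_pos: [0.6454, 0.0846, 0.0673]
tool_rot: [-0.0, -0.04, 0.999, -0.0]
contact_force: [-0.8, 0.5, 0.4]
gripper_width: 0.747
grasp_force: 0.0
t: 11.8
eef_pos: [0.6467, 0.0853, 0.069]
tool_rot: [0.001, -0.04, 0.999, 0.0]
contact_force: [-1.5, 0.6, 6.5]
gripper_width: 0.528
grasp_force: 52.4
t11.8 tcp [0.6467 0.0853 0.069 ] yaw -175.40 tilt -1.000 F [-1.5  0.6  6.5] w 0.0451 g 52.4
shift mm [   0.9    1.9 -231. ] turn 0.00
```

```bash
python3 -m inch '[[0,0,-0.01,0],[0,0,-0.02,0],[0,0,-0.035,0],[0,0,-0.035,0],[0,0,-0.035,0],[0,0,-0.035,0],[0,0,-0.02,0],[0,0,0,0]]' && python3 -m inch '[[0.0076,0.0325,0,0],[0.0076,0.0325,0,0],[0.0076,0.0325,0,0],[0.0076,0.0325,0,0],[0.0076,0.0325,0,0],[0.0076,0.0325,0,0],[0.0076,0.0325,0,0],[0.0076,0.0325,0,0],[0.0076,0.0325,0,0],[0,0,0,0],[0,0,0,0]]'
python3 -c "
from h import *
plan([0.555,0.371,0.032],184.6)"
```

```text
t: 12.6
eef_pos: [0.6471, 0.085, 0.2614]
tool_rot: [0.003, -0.04, 0.999, 0.001]
contact_force: [0.7, -0.1, -1.4]
gripper_width: 0.529
grasp_force: 51.7
t: 13.7
eef_pos: [0.5525, 0.3717, 0.2557]
tool_rot: [-0.001, -0.041, 0.999, -0.001]
contact_force: [-0.3, -0.7, -1.3]
gripper_width: 0.529
grasp_force: 51.7
t13.7 tcp [0.5525 0.3717 0.2557] yaw -175.26 tilt -1.000 F [-0.3 -0.7 -1.3] w 0.0452 g 51.7
shift mm [ -2.9  -0.5 223.7] turn 0.14
```

```bash
python3 -m inch '[[0,0,0.02,0],[0,0,0.035,0],[0,0,0.035,0],[0,0,0.035,0],[0,0,0.035,0],[0,0,0.025,0],[0,0,0.015,0],[0,0,0.01,0],[0,0,0.006,0],[0,0,0.005,0],[0,0,0,0]]' && python3 -m inch '[[0,0,0,0]]' && python3 -m inch '[[0,0,0,0],[0,0,0,0],[0,0,0,0],[0,0,0,0],[0,0,-0.01,0],[0,0,-0.03,0],[0,0,-0.035,0],[0,0,-0.035,0],[0,0,-0.035,0],[0,0,-0.035,0],[0,0,-0.03,0],[0,0,0,0]]' 0.064
python3 -c "
from h import *
plan([0.661,-0.011,0.25],184.6)
b=snap('top');print([x[:2] for x in blobs(b,(8,110,60),(30,255,255),30)])"
```

```text
t: 14.8
eef_pos: [0.5541, 0.3713, 0.0366]
tool_rot: [0.0, -0.04, 0.999, 0.0]
contact_force: [-0.5, 0.8, -0.9]
gripper_width: 0.525
grasp_force: 51.7
t: 14.9
eef_pos: [0.5543, 0.3715, 0.0371]
tool_rot: [0.001, -0.04, 0.999, 0.0]
contact_force: [0.1, -0.1, -1.8]
gripper_width: 0.528
grasp_force: 51.7
t: 16.1
eef_pos: [0.5562, 0.3724, 0.2526]
tool_rot: [0.004, -0.04, 0.999, 0.003]
contact_force: [0.1, -0.4, -0.1]
gripper_width: 0.754
grasp_force: 0.0
t16.1 tcp [0.5562 0.3724 0.2526] yaw -175.41 tilt -1.000 F [ 0.1 -0.4 -0.1] w 0.0644 g 0.0
shift mm [ -73.8 -390.5    1. ] turn -0.01
[(array([5.38768116e+02, 2.75362319e-01]), np.int32(69)), (array([295.67881864,  39.19704661]), np.int32(4334)), (array([170.12758202, 117.19076549]), np.int32(823)), (array([292.36075949, 147.56962025]), np.int32(158)), (array([163.07534247, 185.01369863]), np.int32(146)), (array([538.54874042, 199.93647317]), np.int32(913))]
```

```bash
python3 -m inch '[[-0.0062,-0.0325,0,0],[-0.0062,-0.0325,0,0],[-0.0062,-0.0325,0,0],[-0.0062,-0.0325,0,0],[-0.0062,-0.0325,0,0],[-0.0062,-0.0325,0,0],[-0.0062,-0.0325,0,0],[-0.0062,-0.0325,0,0],[-0.0062,-0.0325,0,0],[-0.0062,-0.0325,0,0],[-0.0062,-0.0325,0,0],[-0.0055,-0.0325,0,0]]' && python3 -m inch '[[0,0,0,0],[0,0,0,0]]'
python3 -c "
from h import *
plan([0.661,-0.011,0.070],184.6)"
```

```text
t: 17.35
eef_pos: [0.6581, -0.0129, 0.2453]
tool_rot: [-0.001, -0.04, 0.999, 0.0]
contact_force: [0.3, 0.3, 0.0]
gripper_width: 0.751
grasp_force: 0.0
t: 17.55
eef_pos: [0.658, -0.0127, 0.2453]
tool_rot: [-0.001, -0.039, 0.999, -0.0]
contact_force: [-0.5, 1.0, 0.0]
gripper_width: 0.752
grasp_force: 0.0
t17.6 tcp [ 0.658  -0.0127  0.2453] yaw -175.51 tilt -1.000 F [-0.5  1.   0. ] w 0.0643 g 0.0
shift mm [ -3.4   1.4 175.3] turn -0.11
```

```bash
python3 -m inch '[[-0.001,0.0015,0.015,0],[0,0,0.035,0],[0,0,0.035,0],[0,0,0.035,0],[0,0,0.025,0],[0,0,0.015,0],[0,0,0.01,0],[0,0,0.005,0],[0,0,0,0]]' 0.064 && python3 -m inch '[[0,0,0,0],[0,0,0,0],[0,0,0,0],[0,0,0,0],[0,0,0,0],[0,0,0,0],[0,0,0,0],[0,0,0,0]]' 0.03 50  && python3 -m inch '[[0,0,-0.01,0],[0,0,-0.02,0],[0,0,-0.035,0],[0,0,-0.035,0],[0,0,-0.035,0],[0,0,-0.035,0],[0,0,-0.02,0],[0,0,0,0]]'
python3 -c "
from h import *
plan([0.468,0.371,0.25],184.6)"
```

```text
t: 18.45
eef_pos: [0.6597, -0.0098, 0.0713]
tool_rot: [0.0, -0.04, 0.999, 0.0]
contact_force: [0.1, -0.3, 0.4]
gripper_width: 0.746
grasp_force: 0.0
t: 19.25
eef_pos: [0.6607, -0.0101, 0.0728]
tool_rot: [0.001, -0.04, 0.999, 0.0]
contact_force: [-1.1, 1.5, 7.7]
gripper_width: 0.526
grasp_force: 52.0
t: 20.05
eef_pos: [0.661, -0.0104, 0.2654]
tool_rot: [0.003, -0.04, 0.999, 0.0]
contact_force: [0.7, -0.3, -1.0]
gripper_width: 0.524
grasp_force: 51.4
t20.1 tcp [ 0.661  -0.0104  0.2654] yaw -175.41 tilt -1.000 F [ 0.7 -0.3 -1. ] w 0.0448 g 51.4
shift mm [161.9 395.7  14.4] turn -0.01
```

```bash
python3 -m inch '[[0.013,0.033,0,0],[0.0135,0.033,0,0],[0.0135,0.033,0,0],[0.0135,0.033,0,0],[0.0135,0.033,0,0],[0.0135,0.033,0,0],[0.0135,0.033,0,0],[0.0135,0.033,0,0],[0.0135,0.033,0,0],[0.0135,0.033,0,0],[0.0135,0.033,0,0],[0.0135,0.033,0,0]]' && python3 -m inch '[[0,0,0,0],[0,0,0,0]]'
python3 -c "
from h import *
plan([0.468,0.371,0.037],184.6)"
```

```text
t: 21.25
eef_pos: [0.4652, 0.3722, 0.26]
tool_rot: [-0.001, -0.04, 0.999, -0.001]
contact_force: [0.8, 0.3, -1.3]
gripper_width: 0.526
grasp_force: 51.4
t: 21.45
eef_pos: [0.4654, 0.3719, 0.26]
tool_rot: [-0.001, -0.041, 0.999, -0.001]
contact_force: [-0.0, 0.0, -0.9]
gripper_width: 0.528
grasp_force: 51.4
t21.4 tcp [0.4654 0.3719 0.26  ] yaw -175.25 tilt -1.000 F [-0.   0.  -0.9] w 0.0451 g 51.4
shift mm [ -2.9  -0.8 223. ] turn 0.15
```

```bash
python3 -m inch '[[-0.003,-0.001,0.02,0],[0,0,0.035,0],[0,0,0.035,0],[0,0,0.035,0],[0,0,0.035,0],[0,0,0.025,0],[0,0,0.015,0],[0,0,0.01,0],[0,0,0.008,0],[0,0,0.005,0],[0,0,0,0]]' && python3 -m inch '[[0,0,0,0]]' && python3 -m inch '[[0,0,0,0],[0,0,0,0],[0,0,0,0],[0,0,0,0],[0,0,-0.01,0],[0,0,-0.03,0],[0,0,-0.035,0],[0,0,-0.035,0],[0,0,-0.035,0],[0,0,-0.035,0],[0,0,-0.03,0],[0,0,0,0]]' 0.064
python3 -c "
from h import *
plan([0.55,0,0.25],184.6)
a=snap('scene');b=snap('top');print([np.round(x[0],1) for x in blobs(b,(8,110,60),(30,255,255),30)])
cb=blobs(b,(0,0,120),(180,50,255),40,(380,180,445,265))
print(cb)
for x in cb: print(onz(b,x[0],.031))"
```

```text
t: 22.55
eef_pos: [0.4699, 0.3709, 0.0384]
tool_rot: [0.0, -0.04, 0.999, 0.0]
contact_force: [0.4, 0.3, -1.9]
gripper_width: 0.528
grasp_force: 51.4
t: 22.65
eef_pos: [0.4701, 0.3713, 0.039]
tool_rot: [0.0, -0.04, 0.999, 0.0]
contact_force: [0.1, 0.4, -1.7]
gripper_width: 0.525
grasp_force: 51.4
t: 23.85
eef_pos: [0.4719, 0.3723, 0.254]
tool_rot: [0.003, -0.04, 0.999, 0.003]
contact_force: [0.9, 0.2, -0.5]
gripper_width: 0.75
grasp_force: 0.0
t23.9 tcp [0.4719 0.3723 0.254 ] yaw -175.42 tilt -1.000 F [ 0.9  0.2 -0.5] w 0.0640 g 0.0
shift mm [ -48.1 -377.4    2.1] turn -0.02
[array([5.396e+02, 3.000e-01]), array([295.7,  39.2]), array([170.1, 117.2]), array([163.1, 185. ]), array([538.6, 199.9]), array([162. , 212.8])]
[(array([384.7539267 , 227.26963351]), np.int32(382), ((387.97113037109375, 221.68785095214844), (24.48120880126953, 85.45614624023438), 8.746162414550781)), (array([411.25766871, 218.09815951]), np.int32(163), ((411.2500305175781, 218.25), (13.435027122497559, 14.142135620117188), 45.0)), (array([413.17088608, 239.35443038]), np.int32(158), ((413.0, 239.5), (13.0, 14.0), 90.0))]
[ 0.43855568 -0.28123212  0.031     ]
[ 0.46610888 -0.35795127  0.031     ]
[ 0.40488251 -0.36329251  0.031     ]
```

```bash
python3 -m inch '[[0,-0.0303,0,0],[0,-0.0303,0,0],[0,-0.0303,0,0],[0,-0.0303,0,0],[0,-0.0303,0,0],[0,-0.0303,0,0],[0,-0.0303,0,0],[0,-0.0303,0,0],[0,-0.0303,0,0],[0,-0.0303,0,0],[0,-0.0303,0,0],[0,-0.0303,0,0]]' && python3 -m inch '[[0.005,-0.0303,0,0],[0.005,-0.0303,0,0],[0.005,-0.0303,0,0],[0.005,-0.0303,0,0],[0.005,-0.0303,0,0],[0.005,-0.0303,0,0],[0.005,-0.0303,0,0],[0.005,-0.0303,0,0],[0.005,-0.0303,0,0],[0.005,-0.0303,0,0],[0.005,-0.0303,0,0],[0.005,-0.0303,0,0]]' && python3 -m inch '[[0,0,0,0],[0,0,0,0]]'
python3 -c "
from h import *
plan([0.467,-0.359,0.031],184.6);print(bot.get_obs()['q'])"
```

```text
t: 25.15
eef_pos: [0.4979, 0.0071, 0.2472]
tool_rot: [-0.001, -0.04, 0.999, -0.0]
contact_force: [0.1, -0.0, -0.1]
gripper_width: 0.744
grasp_force: 0.0
t: 26.35
eef_pos: [0.4674, -0.3594, 0.2469]
tool_rot: [-0.001, -0.04, 0.999, 0.001]
contact_force: [0.3, -0.8, -0.2]
gripper_width: 0.749
grasp_force: 0.0
t: 26.55
eef_pos: [0.4675, -0.3587, 0.2471]
tool_rot: [-0.001, -0.039, 0.999, 0.001]
contact_force: [1.2, 0.4, -0.5]
gripper_width: 0.753
grasp_force: 0.0
t26.6 tcp [ 0.4675 -0.3587  0.2471] yaw -175.49 tilt -1.000 F [ 1.2  0.4 -0.5] w 0.0643 g 0.0
shift mm [  0.   -0.5 216.1] turn -0.09
[ 0.11028808  0.37146191  0.56842413  1.79287963 -0.22725206  1.04543605
  2.41270548]
```

```bash
python3 -m inch '[[0,0,0.02,0],[0,0,0.035,0],[0,0,0.035,0],[0,0,0.035,0],[0,0,0.035,0],[0,0,0.025,0],[0,0,0.015,0],[0,0,0.01,0],[0,0,0.006,0],[0,0,0,0]]' 0.064 && python3 -m inch '[[0,0,0,0],[0,0,0,0],[0,0,0,0],[0,0,0,0],[0,0,0,0],[0,0,0,0],[0,0,0,0]]' 0.03 30  && python3 -m inch '[[0,0,-0.01,0],[0,0,-0.02,0],[0,0,-0.035,0],[0,0,-0.035,0],[0,0,-0.035,0],[0,0,-0.035,0],[0,0,-0.035,0],[0,0,-0.02,0],[0,0,0,0]]'
python3 -c "
from h import *
plan([0.6545,-0.09,0.25],184.6)"
```

```text
t: 27.55
eef_pos: [0.4686, -0.3586, 0.0323]
tool_rot: [0.0, -0.04, 0.999, 0.0]
contact_force: [1.0, -0.1, 0.1]
gripper_width: 0.748
grasp_force: 0.0
t: 28.25
eef_pos: [0.4691, -0.3592, 0.0335]
tool_rot: [0.001, -0.04, 0.999, -0.0]
contact_force: [-0.4, 0.9, 6.0]
gripper_width: 0.472
grasp_force: 30.0
t: 29.15
eef_pos: [0.4695, -0.3601, 0.2613]
tool_rot: [0.003, -0.04, 0.999, -0.002]
contact_force: [-0.2, -0.7, -0.8]
gripper_width: 0.472
grasp_force: 30.4
t29.1 tcp [ 0.4695 -0.3601  0.2613] yaw -175.42 tilt -1.000 F [-0.2 -0.7 -0.8] w 0.0403 g 30.4
shift mm [-205.9  254.5   11.6] turn -0.02
```

```bash
python3 -m inch '[[-0.0229,0.0283,0,0],[-0.0229,0.0283,0,0],[-0.0229,0.0283,0,0],[-0.0229,0.0283,0,0],[-0.0229,0.0283,0,0],[-0.0229,0.0283,0,0],[-0.0229,0.0283,0,0],[-0.0229,0.0283,0,0],[-0.0229,0.0283,0,0],[0,0,0,0],[0,0,0,0]]' && python3 -m inch '[[0,0,0.015,0],[0,0,0.03,0],[0,0,0.035,0],[0,0,0.035,0],[0,0,0.025,0],[0,0,0.015,0],[0,0,0.01,0],[0,0,0.01,0],[0,0,0,0]]' && python3 -m inch '[[0,0,0,0],[0,0,0,0],[0,0,0,0],[0,0,0,0],[0,0,-0.01,0],[0,0,-0.03,0],[0,0,-0.035,0],[0,0,-0.035,0],[0,0,-0.035,0],[0,0,-0.03,0],[0,0,0,0]]' 0.056
python3 -c "
from h import *
b=snap('top')
cb=blobs(b,(0,0,120),(180,50,255),40,(392,180,445,265))
for x in cb: print(x,onz(b,x[0],.031))
plan([0.405,-0.364,0.25],184.6)"
```

```text
t: 30.25
eef_pos: [0.653, -0.0872, 0.2561]
tool_rot: [-0.001, -0.041, 0.999, -0.0]
contact_force: [-0.0, -0.5, 1.1]
gripper_width: 0.473
grasp_force: 30.4
t: 31.15
eef_pos: [0.653, -0.0886, 0.0816]
tool_rot: [-0.0, -0.04, 0.999, 0.0]
contact_force: [-0.1, 1.7, 0.1]
gripper_width: 0.476
grasp_force: 30.4
t: 32.25
eef_pos: [0.6558, -0.0893, 0.2634]
tool_rot: [0.005, -0.04, 0.999, -0.0]
contact_force: [0.2, -0.1, -0.3]
gripper_width: 0.654
grasp_force: 0.0
(array([413.21290323, 239.29032258]), np.int32(155), ((413.25006103515625, 239.25003051757812), (13.435027122497559, 12.727920532226562), 45.0)) [ 0.40506847 -0.36341446  0.031     ]
t32.3 tcp [ 0.6547 -0.0888  0.2607] yaw -175.41 tilt -1.000 F [ 0.8 -0.2 -0.8] w 0.0559 g 0.0
shift mm [ 270.9 -254.3    9.3] turn -0.01
```

```bash
python3 -m inch '[[0.027,-0.0254,0,0],[0.027,-0.0254,0,0],[0.027,-0.0254,0,0],[0.027,-0.0254,0,0],[0.027,-0.0254,0,0],[0.027,-0.0254,0,0],[0.027,-0.0254,0,0],[0.027,-0.0254,0,0],[0.027,-0.0254,0,0],[0.027,-0.0254,0,0],[0,0,0,0],[0,0,0,0]]' 0.064
python3 -c "
from h import *
a=snap('scene');b=snap('top')
for c,r in((b,(392,180,445,265)),(a,(150,270,240,350))):
  for x in blobs(c,(0,0,120),(180,50,255),40,r): print(np.round(x[0],1),x[1],onz(c,x[0],.03))
plan([0.405,-0.364,0.031],184.6)"
```

```text
t: 33.5
eef_pos: [0.4037, -0.3634, 0.2568]
tool_rot: [-0.0, -0.039, 0.999, 0.0]
contact_force: [0.1, 0.4, 0.3]
gripper_width: 0.746
grasp_force: 0.0
[412.1 239.6] 140 [ 0.40411638 -0.36041767  0.03      ]
[202.8 284.6] 116 [ 0.42406186 -0.28436144  0.03      ]
[222.2 281.7] 94 [ 0.46285995 -0.24549038  0.03      ]
[179.2 302.4] 176 [ 0.40514547 -0.36289962  0.03      ]
t33.6 tcp [ 0.4053 -0.3621  0.2568] yaw -175.30 tilt -1.000 F [0.6 0.5 0.2] w 0.0642 g 0.0
shift mm [  0.4  -2.2 225.8] turn 0.10
```

```bash
python3 -m inch '[[0,-0.001,0.02,0],[0,0,0.035,0],[0,0,0.035,0],[0,0,0.035,0],[0,0,0.035,0],[0,0,0.03,0],[0,0,0.02,0],[0,0,0.01,0],[0,0,0.005,0],[0,0,0,0]]' 0.064 && python3 -m inch '[[0,0,0,0],[0,0,0,0],[0,0,0,0],[0,0,0,0],[0,0,0,0],[0,0,0,0],[0,0,0,0]]' 0.03 30  && python3 -m inch '[[0,0,-0.01,0],[0,0,-0.02,0],[0,0,-0.035,0],[0,0,-0.035,0],[0,0,-0.035,0],[0,0,-0.035,0],[0,0,-0.035,0],[0,0,-0.02,0],[0,0,0,0]]'
python3 -c "
from h import *
plan([0.6455,0.03,0.25],184.6)"
```

```text
t: 34.6
eef_pos: [0.4053, -0.3639, 0.0323]
tool_rot: [0.0, -0.041, 0.999, 0.0]
contact_force: [0.2, -0.7, -0.0]
gripper_width: 0.748
grasp_force: 0.0
t: 35.3
eef_pos: [0.4055, -0.3646, 0.0335]
tool_rot: [0.001, -0.04, 0.999, -0.0]
contact_force: [-0.1, 1.7, 6.7]
gripper_width: 0.474
grasp_force: 29.9
t: 36.2
eef_pos: [0.4058, -0.3656, 0.261]
tool_rot: [0.003, -0.04, 0.999, -0.002]
contact_force: [0.4, 1.1, -0.9]
gripper_width: 0.473
grasp_force: 30.4
t36.2 tcp [ 0.4058 -0.3656  0.261 ] yaw -175.42 tilt -1.000 F [ 0.4  1.1 -0.9] w 0.0404 g 30.4
shift mm [-270.5  375.2   11.3] turn -0.02
```

```bash
python3 -m inch '[[-0.0225,0.0313,0,0],[-0.0225,0.0313,0,0],[-0.0225,0.0313,0,0],[-0.0225,0.0313,0,0],[-0.0225,0.0313,0,0],[-0.0225,0.0313,0,0],[-0.0225,0.0313,0,0],[-0.0225,0.0313,0,0],[-0.0225,0.0313,0,0],[-0.0225,0.0313,0,0],[-0.0225,0.0313,0,0],[-0.0225,0.0313,0,0]]' && python3 -m inch '[[0,0,0.01,0],[0,0,0.03,0],[0,0,0.035,0],[0,0,0.035,0],[0,0,0.025,0],[0,0,0.015,0],[0,0,0.01,0],[0,0,0.01,0],[0,0,0,0]]' && python3 -m inch '[[0,0,0,0],[0,0,0,0],[0,0,0,0],[0,0,0,0],[0,0,-0.01,0],[0,0,-0.03,0],[0,0,-0.035,0],[0,0,-0.035,0],[0,0,-0.035,0],[0,0,-0.03,0],[0,0,0,0]]' 0.056 && python3 -m inch '[[0,-0.03,-0.01,0],[0,-0.03,-0.01,0],[0,-0.03,-0.01,0],[0,-0.03,0,0],[0,-0.03,0,0],[0,-0.03,0,0],[0,-0.03,0,0],[0,-0.03,0,0],[0,-0.03,0,0],[0,0,0,0]]'
python3 -c "
from h import *
a=snap('scene');b=snap('top')
im=np.hstack([cv2.resize(b['color'][80:200,200:380,::-1],(450,300),interpolation=2),cv2.resize(a['color'][130:330,260:430,::-1],(255,300))]);cv2.imwrite('pics/t4.png',im)
for x in blobs(b,(0,0,120),(180,50,255),40,(392,180,445,265)): print(x[:2])
plan([0.4975,0.005,0.27],94.6);print(bot.get_obs()['q'])"
```

```text
t: 37.4
eef_pos: [0.6436, 0.0332, 0.2564]
tool_rot: [-0.001, -0.04, 0.999, -0.0]
contact_force: [0.7, -0.2, -0.3]
gripper_width: 0.469
grasp_force: 30.5
t: 38.3
eef_pos: [0.6433, 0.0318, 0.0866]
tool_rot: [-0.0, -0.04, 0.999, -0.0]
contact_force: [-0.1, -0.0, 0.0]
gripper_width: 0.474
grasp_force: 30.5
t: 39.4
eef_pos: [0.6462, 0.0314, 0.2683]
tool_rot: [0.005, -0.04, 0.999, 0.001]
contact_force: [-0.7, -0.3, 0.4]
gripper_width: 0.658
grasp_force: 0.0
t: 40.4
eef_pos: [0.6635, -0.2434, 0.2923]
tool_rot: [-0.001, -0.037, 0.999, -0.002]
contact_force: [0.2, -0.6, -0.4]
gripper_width: 0.656
grasp_force: 0.0
t40.5 tcp [ 0.6649 -0.238   0.2921] yaw -175.50 tilt -1.000 F [ 0.3  0.9 -0.6] w 0.0560 g 0.0
shift mm [147.8 255.4  22.2] turn 89.90
[-0.07828505  0.53548583  0.5160078   1.44219416 -0.26982665  1.23527648
  2.1160045 ]
```

View pics/t4.png

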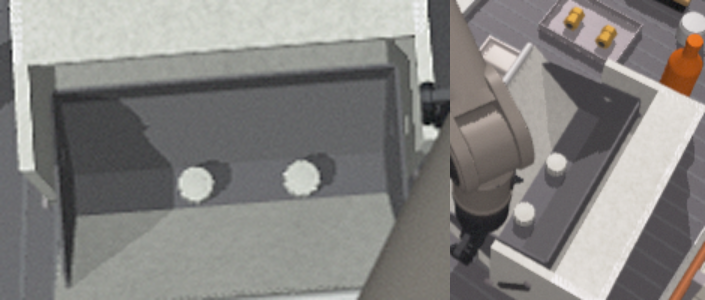

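Both caps lie in the trough and both couplings in the tray. Next I turn back to straddle the bar.

```bash
python3 -m inch '[[0,0,0,8.18],[0,0,0,8.18],[0,0,0,8.18],[0,0,0,8.18],[0,0,0,8.18],[0,0,0,8.18],[0,0,0,8.18],[0,0,0,8.18],[0,0,0,8.18],[0,0,0,8.18],[0,0,0,8.18],[0,0,0,0]]' 0.04 && python3 -m inch '[[0.024,-0.017,0,0],[0.024,-0.017,0,0],[0.024,-0.017,0,0],[0.024,-0.017,0,0],[0.024,-0.017,0,0],[0.024,-0.017,0,0],[0.024,-0.017,0,0],[0.024,-0.017,0,0],[0.024,-0.017,0,0],[0.024,0,0,0],[0,0,0,0],[0,0,0,0]]'
python3 -c "
from h import *
plan([0.4965,-0.002,0.175],94.6);print(bot.get_obs()['q'])"
```

```text
t: 41.7
eef_pos: [0.6659, -0.2349, 0.2918]
tool_rot: [-0.001, 0.677, 0.736, 0.0]
contact_force: [0.1, -0.1, 0.1]
gripper_width: 0.467
grasp_force: 0.0
t: 42.9
eef_pos: [0.4935, -0.0093, 0.2924]
tool_rot: [-0.0, 0.676, 0.737, 0.0]
contact_force: [-0.3, -0.3, 0.0]
gripper_width: 0.469
grasp_force: 0.0
t42.9 tcp [ 0.4935 -0.0093  0.2924] yaw 94.95 tilt -1.000 F [-0.3 -0.3  0. ] w 0.0401 g 0.0
shift mm [  7.    3.6 117.4] turn 0.35
[-1.04863689  0.19661264  1.09579957  1.96861468 -0.19813139  1.08989846
  0.21816046]
```

```bash
python3 -m inch '[[0.005,0.002,0.015,0.3],[0,0,0.03,0],[0,0,0.03,0],[0,0,0.02,0],[0,0,0.015,0],[0,0,0.008,0],[0,0,0.004,0],[0,0,0,0]]' 0.04 && python3 -m inch '[[0,0.004,0,0],[0,0.004,0,0],[0,0.004,0,0],[0,0.004,-0.002,0],[0,0.004,-0.003,0],[0,0.004,-0.003,0],[0,0.004,-0.003,0],[0,0,0,0]]'
python3 -c "
from h import *
plan([0.4965,-0.002,0.175],94.6)
b=snap('top');a=snap('scene')
im=np.hstack([cv2.resize(b['color'][80:220,200:380,::-1],(400,311),interpolation=2),cv2.resize(a['color'][150:310,260:430,::-1],(331,311),interpolation=2)]);cv2.imwrite('pics/t5.png',im)"
```

```text
t: 43.7
eef_pos: [0.4954, -0.0055, 0.1705]
tool_rot: [0.0, 0.68, 0.733, 0.0]
contact_force: [0.4, -0.1, 0.7]
gripper_width: 0.465
grasp_force: 0.0
t: 44.5
eef_pos: [0.5203, -0.0034, 0.1809]
tool_rot: [-0.003, 0.68, 0.733, -0.002]
contact_force: [-8.0, -1.2, 5.1]
gripper_width: 0.471
grasp_force: 4.1
t44.5 tcp [ 0.5203 -0.0034  0.1809] yaw 94.32 tilt -1.000 F [-8.  -1.2  5.1] w 0.0402 g 4.1
shift mm [  3.2 -23.6   6.1] turn -0.28
```

View pics/t5.png

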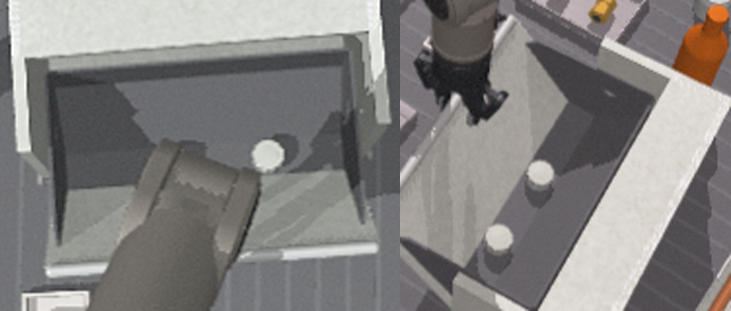

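The front finger is pushing the bar, which has begun to lift. Next I follow the arc.

```bash
python3 -m inch '[[0,0.002,-0.004,0],[0,0.004,-0.0035,0],[0,0.004,-0.0035,0],[0,0.004,-0.003,0],[0,0.004,-0.003,0],[0,0.004,-0.003,0],[0,0.004,-0.0025,0],[0,0.004,-0.0025,0],[0,0.003,-0.0015,0],[0,0,0,0]]'
python3 -c "
from h import *
plan([0.4965,-0.002,0.175],94.6)
b=snap('top','t6.png');a=snap('scene','s6.png')"
```

```text
t: 45.6
eef_pos: [0.5572, -0.0005, 0.2082]
tool_rot: [0.001, 0.68, 0.733, 0.001]
contact_force: [0.2, -0.9, 0.4]
gripper_width: 0.471
grasp_force: 0.1
t45.6 tcp [ 5.572e-01 -5.000e-04  2.082e-01] yaw 94.35 tilt -1.000 F [ 0.2 -0.9  0.4] w 0.0402 g 0.1
shift mm [  3.1 -60.7  33. ] turn -0.25
```

```bash
python3 -c "
from h import *
a=cv2.imread('pics/s6.png');b=cv2.imread('pics/t6.png')
im=np.hstack([cv2.resize(b[100:200,200:380],(450,250),interpolation=2),cv2.resize(a[150:300,265:415],(350,350),interpolation=2)[:250]]);cv2.imwrite('pics/t7.png',im)"
```

```text
(no output)
```

View pics/t7.png

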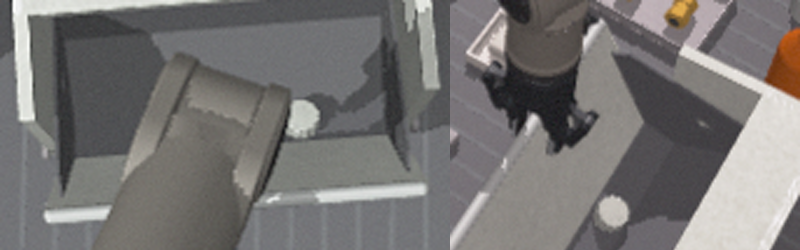

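```bash
cat > th.py <<'E'
from h import *
# bar mask in top view: brightest band in two columns clear of the hand; fit tilt
def bar(c,col,prev=None):
    best=None
    for th in np.arange(0,.85,.005):
        pass
def tilt(c,uv):
    r=[]
    for th in np.arange(0,.86,.005):
        z=.024+.205*np.cos(th)-.004*np.sin(th)
        p=onz(c,uv,z); xl=.6475-.08*(p[1]+.006)+(-.004*np.cos(th)-.205*np.sin(th))
        r.append((abs(p[0]-xl),th))
    return min(r)
E
python3 -c "
from th import *
b=snap('top')
for col in (230,240,345,355,365):
    g=cv2.cvtColor(b['color'],cv2.COLOR_RGB2GRAY)[130:210,col].astype(int)
    k=np.convolve(g,[1,1,1],'same'); v=130+int(np.argmax(k)); print(col,v,g[v-130],tilt(b,(col,v)))
for uv in((221.6,202.5),(218,186),(370,175)):print(uv,tilt(b,uv))
"
```

```text
230 186 221 (np.float64(0.0004748892929670179), np.float64(0.505))
240 185 224 (np.float64(0.0003577442870058567), np.float64(0.505))
345 177 221 (np.float64(5.6936203829627274e-05), np.float64(0.49))
355 177 217 (np.float64(0.0003040310943653868), np.float64(0.5))
365 176 216 (np.float64(0.0002230129574989359), np.float64(0.495))
(221.6, 202.5) (np.float64(6.215679563353893e-05), np.float64(0.74))
(218, 186) (np.float64(0.000313345922600905), np.float64(0.495))
(370, 175) (np.float64(1.1627379237655333e-05), np.float64(0.485))
```

The tilt is about 0.50 rad and the bar sits between the fingers, so I raise a little and pinch it gently.

```bash
python3 -m inch '[[0,0,-0.004,0],[0,-0.002,-0.003,0],[0,0,0,0],[0,0,0,0],[0,0,0,0],[0,0,0,0],[0,0,0,0],[0,0,0,0]]' 0.008 20
cat >> th.py <<'E'
def show():
    b=snap('top'); g=cv2.cvtColor(b['color'],cv2.COLOR_RGB2GRAY)[115:210].astype(int); r=[]
    for col in (230,240,350,360):
        k=np.convolve(g[:,col],[1,1,1],'valid'); v=116+int(np.argmax(k)); r.append((v,round(tilt(b,(col,v))[1],3)))
    print(r); plan([.6435,-.002,.24],94.6)
E
python3 -c "
from th import *
show()"
```

```text
t: 46.55
eef_pos: [0.5541, -0.0007, 0.2146]
tool_rot: [0.0, 0.68, 0.733, 0.0]
contact_force: [5.6, -1.2, -9.5]
gripper_width: 0.178
grasp_force: 23.2
[(182, np.float64(0.455)), (181, np.float64(0.45)), (173, np.float64(0.44)), (172, np.float64(0.435))]
t46.6 tcp [ 0.5541 -0.0008  0.2146] yaw 94.34 tilt -1.000 F [  5.3  -1.5 -10.3] w 0.0149 g 23.2
shift mm [ -8.   89.1 -25.4] turn -0.26
```

```bash
python3 -m inch '[[0,0.004,-0.0017,0],[0,0.006,-0.0025,0],[0,0.006,-0.0024,0],[0,0.006,-0.002,0],[0,0.006,-0.0019,0],[0,0.006,-0.0017,0],[0,0.004,-0.001,0],[0,0,0,0]]'
python3 -c "
from th import *
show()"
```

```text
t: 47.4
eef_pos: [0.5933, 0.0027, 0.2288]
tool_rot: [0.001, 0.68, 0.734, 0.001]
contact_force: [-1.3, 3.2, 6.2]
gripper_width: 0.171
grasp_force: 24.4
[(165, np.float64(0.24)), (163, np.float64(0.225)), (156, np.float64(0.23)), (156, np.float64(0.24))]
t47.5 tcp [0.5931 0.0027 0.2288] yaw 94.37 tilt -1.000 F [-1.5  3.6  6.9] w 0.0150 g 24.4
shift mm [ -8.5  49.9 -11.1] turn -0.23
```

```bash
python3 -m inch '[[0,0.004,-0.0009,0],[0,0.006,-0.0012,0],[0,0.006,-0.001,0],[0,0.006,-0.0009,0],[0,0.006,-0.0006,0],[0,0.005,-0.0003,0],[0,0.004,-0.0002,0],[0,0.004,-0.0001,0],[0,0.003,0,0],[0,0.002,0,0],[0,0,0,0]]'
python3 -c "
from th import *
show()"
```

```text
t: 48.55
eef_pos: [0.6394, 0.0068, 0.2336]
tool_rot: [0.001, 0.679, 0.734, 0.001]
contact_force: [3.2, 4.4, 3.9]
gripper_width: 0.175
grasp_force: 25.2
[(146, np.float64(0.01)), (157, np.float64(0.155)), (137, np.float64(0.0)), (136, np.float64(0.0))]
t48.6 tcp [0.6393 0.0067 0.2336] yaw 94.40 tilt -1.000 F [1.8 4.8 4.2] w 0.0151 g 25.2
shift mm [-9.   3.5 -6.4] turn -0.20
```

```bash
python3 -m inch '[[0,0.001,0,0],[0,0.001,0,0],[0,0.001,0,0],[0,0.001,0,0],[0,0.001,0,0],[0,0,0,0],[0,0,0,0]]'
python3 -c "
from th import *
show()"
```

```text
t: 49.3
eef_pos: [0.6421, 0.007, 0.2336]
tool_rot: [-0.001, 0.68, 0.734, 0.0]
contact_force: [-6.5, 6.2, 10.9]
gripper_width: 0.17
grasp_force: 25.9
[(146, np.float64(0.01)), (152, np.float64(0.09)), (136, np.float64(0.0)), (135, np.float64(0.0))]
t49.4 tcp [0.6421 0.007  0.2336] yaw 94.38 tilt -1.000 F [-6.1  6.2 11.6] w 0.0147 g 25.9
shift mm [-9.   0.7 -6.4] turn -0.22
```

The bin is on its stop, with the push force reversed to −6 N. I release and lift straight up.

```bash
python3 -m inch '[[0,0,0,0],[0,0,0,0],[0,0,0,0],[0,0,0,0],[0,0,0,0],[0,0,-0.005,0],[0,0,-0.02,0],[0,0,-0.03,0],[0,0,-0.03,0],[0,0,-0.03,0],[0,0,0,0]]' 0.04 && python3 -m inch '[[-0.01,-0.03,0,0],[-0.01,-0.03,0,0],[-0.01,-0.03,0,0],[-0.01,-0.03,0,0],[-0.01,-0.02,0,0],[0,0,0,0],[0,0,0,0]]'
python3 -c "
from th import *
show(); a=snap('scene','s8.png')"
```

```text
t: 50.45
eef_pos: [0.6446, 0.0049, 0.3531]
tool_rot: [0.003, 0.68, 0.733, 0.003]
contact_force: [-0.2, -1.1, -0.3]
gripper_width: 0.473
grasp_force: 0.0
t: 51.15
eef_pos: [0.5068, -0.0541, 0.3483]
tool_rot: [-0.0, 0.68, 0.733, 0.001]
contact_force: [-0.3, 0.9, 1.5]
gripper_width: 0.468
grasp_force: 0.0
[(146, np.float64(0.01)), (145, np.float64(0.005)), (136, np.float64(0.0)), (135, np.float64(0.0))]
t51.2 tcp [ 0.5074 -0.0538  0.3483] yaw 94.39 tilt -1.000 F [ 0.7 -0.1 -0.1] w 0.0400 g 0.0
shift mm [ 41.2 139.6 108.4] turn -0.21
```

View pics/s8.png

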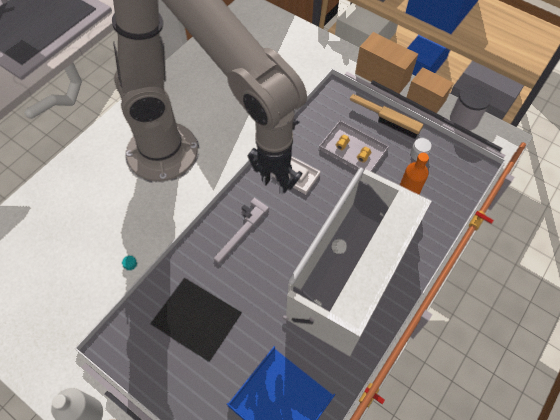

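The bin is shut, with caps inside at (340,246) and (319,302). Both couplings are in the tray at (342,141) and (364,153), and the bystanders haven't moved. I hand the job in.

```bash
python3 -c "
from station import bot
print(bot.hand_in())"
```

```text
the job is handed in; nothing more can be done
None
```

Job handed in, with no verdict returned: the last picture showed both couplings in the drip tray, both caps in the bin, the bin eased shut, and the wrench, soap dish and bottle where they were.

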